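# Slide the specimen carrier along the rail into the reader's corner

### The arm

A 7-joint arm with a two-finger parallel gripper is mounted at the origin on the work surface. World frame = base frame: x ahead of the robot, y to its left, z up, the work surface at z = 0. Lengths are in m, angles in degrees, forces in N, time in s.
With the tool pointing down it reaches from about 0.35 to 0.775 m from the base axis. Payload 3.1 kg.
Tool frame: the origin (TCP) lies on the centre line of the jaws, within the pads' length; the fingertips stand 17 mm ahead of it and the grasp point (between the pads) lies 2 mm behind it (robot.tip_reach is the distance from the TCP to the fingertips, in m); z points along the fingers, y is the direction in which the jaws open and shut (so a half turn about z gives the same grasp; the last joint's range is limited). The gripper opens to 85 mm and grips with 20 to 120 N. Pads are 22 mm wide; open, the fingers measure 114 mm over their backs; the gripper's body (76 mm by 85 mm) begins 54 mm behind the grasp point. The pads swing forward as they close: fully open they stand 13 mm farther back than shut.
Start: joints at [-2.389, 17.813, 0.802, 86.603, -0.252, 75.585, -1.558], TCP at [0.55, 0, 0.248] pointing down, gripper open.
Joint ranges: [-154.91, 154.91], [-16.99, 109.72], [-72.82, 74.43], [7.12, 147.25], [-82.49, 262.49], [11.32, 116.49], [-174.64, 174.64]. Speed limits (degrees/s): [159.86, 159.86, 180, 180, 180, 180, 180].

### API

Orientations are given as [roll, pitch, yaw] about the fixed x, y, z axes, in that order (R = Rz(yaw) Ry(pitch) Rx(roll)).
In Python, from station import robot, fingers, vision, workorder, recognise gives the robot as it stands. Calls block until the motion is done:
- robot.move_to(position, orientation): joint-space move of the TCP to a pose.
- robot.line_to(position, orientation=None, velocity=0.15, f_stop=None): straight line of the TCP; orientation=None keeps the orientation; velocity is the mean speed in m/s. With f_stop (N) it stops when the force on the tool has changed by that much, and returns True; else False.
- robot.move_j(angles): joint-space move.
- fingers.gripper_to(opening, force=None): opening from 0.0 (shut) to 1.0 (fully open); force is the grip in N (None keeps the last); returns when the fingers have stopped.
- robot.pause(seconds).
- robot.inverse_kinematics(position, orientation): joint angles nearest the present ones, or None.
- vision.grab_frame(name): name is "scene" or "side" or "wrist"; returns the picture (480x640x3 uint8, red, green, blue); there is no depth.
- vision.calibration(name): a dict with "mtx" (3x3 intrinsics, pixels), "extrinsics" (4x4, takes a point from world to camera coordinates); the wrist camera has in their place "T_tool_cam" (4x4, takes a point from camera to tool coordinates, whose origin is the TCP and whose axes are the flange's). Camera axes: x right, y up, looking along -z (the intrinsics and any distortion apply to the point x, -y, -z); pixel columns grow to the right and rows downward; lengths in m; the calibration is good to about 2 mm. A picture is of the moment at which its call begins: read the wrist's pose just before it. calibration takes no time and is no camera call.
A pose or a line that the arm cannot do raises robot.PlanningError and nothing moves.
- workorder.close_job(): hands the job in, once; it reports no verdict.
Trained networks look in the newest picture that a camera, given by its name, has taken for a name from the list of things; names that differ only in an ending like _2 or _b are one class to them, and where a whole thing is asked for, a point or a joint stands for the part that bears it (a point fixed in the world has none). Each returns a list of dicts, best first, with "p" (0 to 1); they miss things now and then, are a little off and sometimes report something else, mostly with a low value. They report only what shows in the picture. A call takes as long as a camera call.
- recognise(label, camera): "rect" ([centre column, centre row, width, height] in pixels, round what is visible of it).
Readings, each from a call of its own:
- robot.current_time_s(): time.
- robot.current_joint_positions(): joint angles.
- robot.current_dq(): joint speeds.
- robot.current_joint_torque(): joint torques, N m.
- robot.current_tool_pos(): TCP position.
- robot.current_eef_rot(): TCP orientation.
- robot.current_contact_force(): force on the tool from outside, world axes, zero at the start.
- robot.current_torque(): the same for the moment, N m.
- robot.current_finger_gap(): opening from 0.0 (shut) to 1.0 (fully open).
Only numpy, scipy, OpenCV 4.12 (cv2) and the standard library are available. Lean on these libraries where they do the work, as an engineer would, in place of code of your own. Each camera call takes 0.05 s, during which the arm holds its last target.

### The job

Without picking it up, push the blue slide carrier flat against the aluminium rail of the reader dock before its front end crosses the yellow line. Then slide it along, keeping it against the rail all the way, through the orange mouth and fully home into the corner, flush with both the rail and the end stop, and take the gripper away. Leave the bottle, the jar, the filter cube and the grey spare carrier alone.

Things in the scene. Friction and masses are not known exactly. Their poses are not given: they have to be found in the camera images.
- dock: Slide reader dock, fixed to the bench. Origin on the bench, z up; its frame in mm: black deck, flat top at z 10, x -85 to 75, y -155 to 155. Aluminium rail on the +x side (far from the robot): face at x 55, y -150 to 150, top z 20. Aluminium end stop at the -y end: face at y -140, x -69 to 71, top z 20. White housing beyond it, y -152 to -237, top z 40.
- seat (a point): Where the carrier's origin lies when it is home in the corner: on the deck top (10 mm over the bench), 20 mm from the rail's face and 40 mm from the end stop; dock frame x 35, y -100, z 10 mm. Axes as the dock's; the seated carrier's y axis lies along its y.
- lip_end (a point): End of the straight orange guide lip, on its inner face at the deck top; dock frame x 10, y -90, z 10 mm. The lip is parallel to the rail, 45 mm from its face, 12 mm thick, 8 mm high, and runs from here to the end stop. An orange lead-in of the same height flares from here away from the rail, to dock y -63, x -10 mm.
- line_end (a point): Rail end of the flat painted yellow line, which crosses the deck at dock y = -40 mm; this point is at dock x 54, y -40, z 10 mm.
- carrier: Blue slide carrier with a glass slide (yellow label, pink specimen) on its top: a flat block 40 (its x) by 80 (its y) by 12 mm high (z), about 80 g, loose, sliding freely on the deck. Origin at the centre of its underside, z up. It starts on the deck on the +y side of the yellow line, its centre 55 to 85 mm from the rail face, turned up to 0.45 rad from the rail; its -y end is its front end.
- spare_carrier: Grey empty carrier, 40 by 80 by 12 mm, lying loose on the bench beyond the dock's +y end; leave alone. Origin at the centre of its underside.
- stain_bottle: Amber bottle, 38 mm diameter, 62 mm high, standing loose on the bench behind the rail; leave alone. Origin at the centre of its underside.
- sample_jar: Clear jar with a red cap, 42 mm diameter, 48 mm high, standing loose on the bench behind the rail; leave alone. Origin at the centre of its underside.
- filter_cube: Dark metal filter cube, 34 by 34 by 36 mm high, standing loose on the bench behind the rail; leave alone. Origin at the centre of its underside.

How it is judged:
By the outcome, as a careful person would: the job done as asked, in the order asked, and still so for the second after the job is handed in, with the robot touching nothing.
It also fails if it takes over 48 s, if anything falls off the work surface, if the arm or the gripper's body presses on something with over 40 N, if the wrist force passes 120 N, or if a joint passes its speed limit or range.

## Working session

There is one attempt and no reset: what is moved stays moved. The work goes in short steps, each a Python script; the robot and the scene stay as the last script left them, time stands still between calls to the robot, and variables do not carry over. Pictures are saved under pics/ and viewed, and the job is handed in when it is done.

```bash
ls; mkdir -p pics; python3 - <<'E'
from station import robot, fingers, vision, workorder, recognise
import cv2
for n in ["scene","side","wrist"]:
    im=vision.grab_frame(n); cv2.imwrite(f"pics/{n}0.png",im[:,:,::-1])
    c=vision.calibration(n); print(n,{k:(v.round(4).tolist() if hasattr(v,'round') else v) for k,v in c.items()})
    for l in ["carrier","spare_carrier","dock"]:
        print(l,[(r['p'],r['rect']) for r in recognise(l,n)][:2])
print(robot.current_tool_pos(),robot.current_eef_rot(),robot.current_time_s(),robot.tip_reach)
E
```

```text
pics
scene {'mtx': [[498.3515, 0.0, 312.8776], [0.0, 498.3515, 246.5009], [0.0, 0.0, 1.0]], 'extrinsics': [[0.9005, 0.4347, -0.0119, -0.6136], [-0.372, 0.784, 0.4969, 0.142], [0.2253, -0.4431, 0.8677, -0.9506], [0.0, 0.0, 0.0, 1.0]]}
carrier [(0.6, [223.2, 251.9, 55.3, 45.8])]
spare_carrier [(0.79, [274.4, 176.6, 23.9, 40.8]), (0.57, [296.0, 315.6, 28.7, 29.3])]
dock [(0.67, [197.4, 336.1, 194.7, 251.3]), (0.51, [296.6, 315.1, 30.5, 27.6])]
side {'mtx': [[444.4685, 0.0, 323.4592], [0.0, 444.4685, 239.2672], [0.0, 0.0, 1.0]], 'extrinsics': [[-0.9964, -0.0844, 0.0072, 0.6089], [0.065, -0.7068, 0.7044, 0.0124], [-0.0544, 0.7024, 0.7097, -0.7455], [0.0, 0.0, 0.0, 1.0]]}
carrier [(0.8, [392.1, 223.8, 34.9, 42.5])]
spare_carrier [(0.59, [396.6, 315.1, 42.8, 50.1])]
dock [(0.89, [378.1, 190.0, 118.9, 152.8])]
wrist {'mtx': [[373.6116, 0.0, 321.5686], [0.0, 373.6116, 241.9932], [0.0, 0.0, 1.0]], 'T_tool_cam': [[-0.0001, 0.945, 0.3271, 0.0847], [1.0, 0.0002, -0.0003, 0.0014], [-0.0004, 0.3271, -0.945, -0.1253], [0.0, 0.0, 0.0, 1.0]]}
carrier [(0.67, [265.6, 162.6, 56.1, 94.9])]
spare_carrier []
dock [(0.92, [295.1, 250.1, 215.8, 378.8]), (0.42, [432.9, 215.8, 42.9, 45.0])]
[ 5.50029048e-01 -8.83655719e-06  2.48344048e-01] [1.79993511e+02 2.37179996e-03 9.00016846e+01] 0.6 0.017
```

View pics/scene0.png

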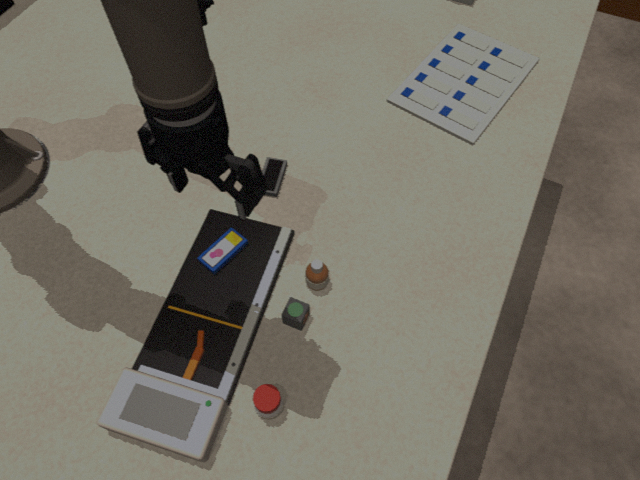

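View pics/side0.png

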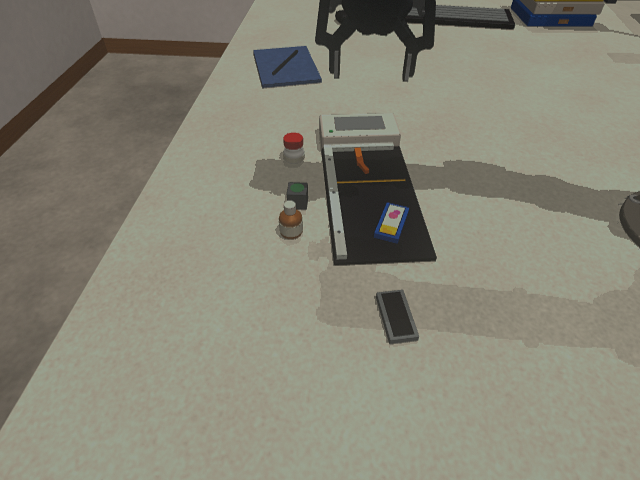

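View pics/wrist0.png

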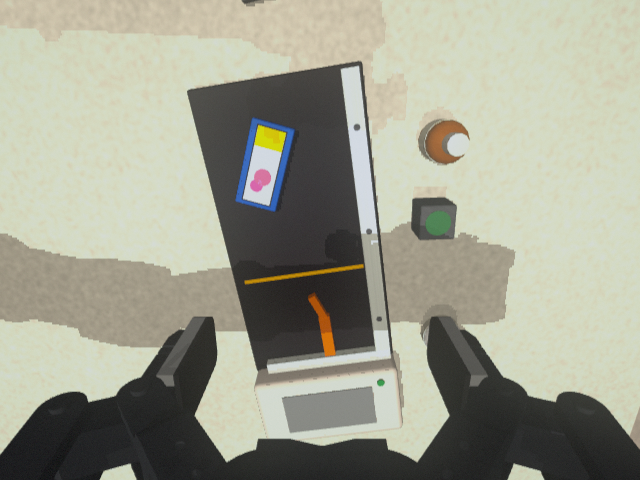

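```bash
python3 - <<'E'
import cv2
im=cv2.imread("pics/wrist0.png")
cv2.imwrite("pics/wz1.png",cv2.resize(im[50:250,170:400],None,fx=3,fy=3,interpolation=cv2.INTER_CUBIC)[:600,:690])
cv2.imwrite("pics/wz2.png",cv2.resize(im[220:420,220:420],None,fx=3,fy=3,interpolation=cv2.INTER_CUBIC))
im=cv2.imread("pics/side0.png")
cv2.imwrite("pics/sz.png",cv2.resize(im[100:270,300:450],None,fx=3.5,fy=3.5,interpolation=cv2.INTER_CUBIC))
E
```

```text
(no output)
```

View pics/wz1.png

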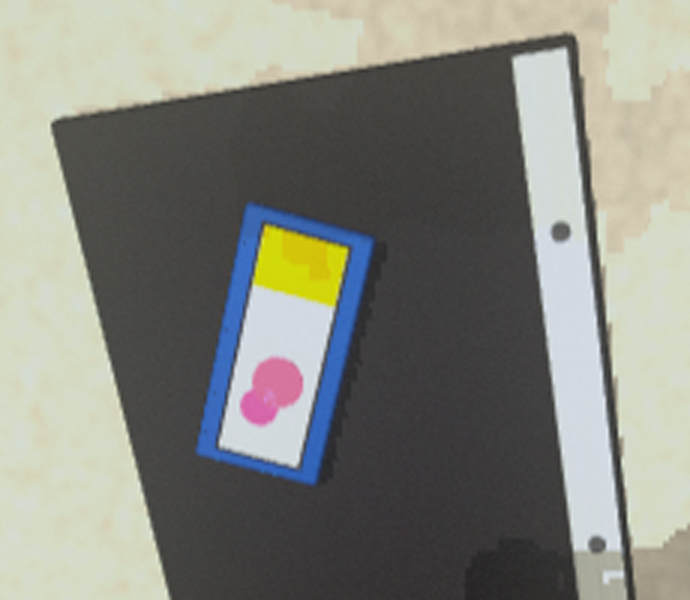

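View pics/wz2.png

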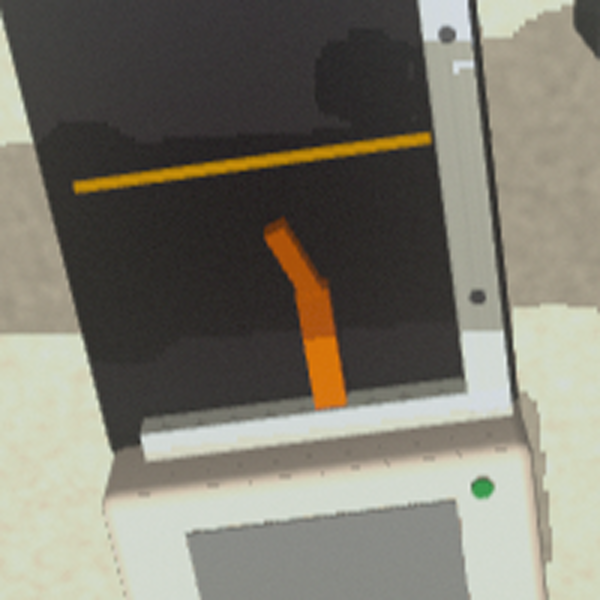

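View pics/sz.png

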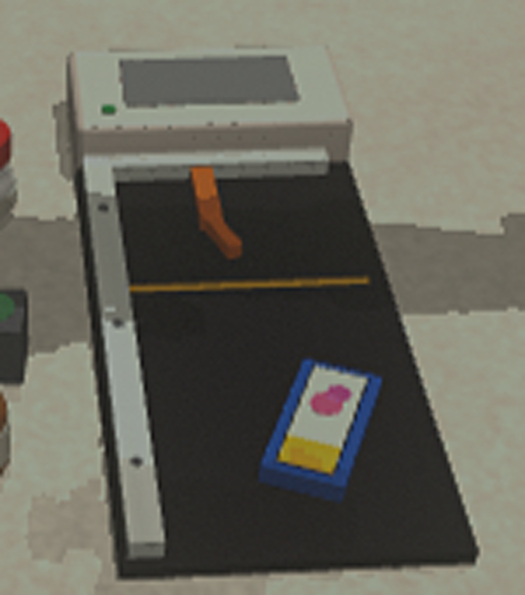

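```bash
cat > geo.py <<'E'
import numpy as np
from scipy.optimize import least_squares
from scipy.spatial.transform import Rotation as R
def wcam(vision,pos,rot,n="wrist"):
    c=vision.calibration(n)
    if n!="wrist": return c["mtx"],np.array(c["extrinsics"])
    T=np.eye(4);T[:3,:3]=R.from_euler('xyz',rot,degrees=True).as_matrix();T[:3,3]=pos
    return c["mtx"],np.linalg.inv(T@c["T_tool_cam"])
def proj(cam,P):
    K,E=cam; p=np.asarray(P)@E[:3,:3].T+E[:3,3]
    return np.c_[K[0,0]*p[:,0]/-p[:,2]+K[0,2],K[1,1]*p[:,1]/p[:,2]+K[1,2]]
def tf(q,P):
    P=np.asarray(P,float); c,s=np.cos(q[2]),np.sin(q[2])
    return np.c_[P[:,0]*c-P[:,1]*s+q[0],P[:,0]*s+P[:,1]*c+q[1],P[:,2]]
def fit(cam,P,px,q0):
    f=lambda q:(proj(cam,tf(q,P))-px).ravel()
    r=least_squares(f,q0,loss='soft_l1');return r.x,f(r.x).reshape(-1,2)
def back(cam,px,z):
    K,E=cam; px=np.atleast_2d(px); d=np.c_[(px[:,0]-K[0,2])/K[0,0],-(px[:,1]-K[1,2])/K[1,1],-np.ones(len(px))]
    o=-E[:3,:3].T@E[:3,3]; d=d@E[:3,:3]; return o+d*((z-o[2])/d[:,2])[:,None]
CAR=np.array([[-20,40,12],[20,40,12],[20,-40,12],[-20,-40,12]])/1000
E
python3 - <<'E'
from station import vision
from geo import *
cw=wcam(vision,[.55,0,.24834],[179.9935,.00237,90.0017]); cs=wcam(vision,0,0,"side")
f=lambda a,s,o:(np.array(a,float)+.5)/s-.5+o
D1=[[-85,155,10],[75,155,10],[55,150,20]];p1=f([[53,122],[574,36],[513,57]],3,[170,50])
D2=[[54,-40,10],[55,-140,20],[-69,-140,20],[-69,-140,10],[10,-90,18]];p2=f([[431,138],[465,391],[142,434],[143,420],[328,285]],3,[220,220])
qw,r=fit(cw,np.array(D1+D2)/1000,np.r_[p1,p2],[.6,0,0]);print(qw,'\n',r.round(1))
Ds=np.array([[75,155,10],[-85,155,10],[55,150,20],[54,-40,10],[-69,-140,20]])/1000
ps=f([[119,577],[477,551],[163,545],[133,290],[327,163]],3.5,[300,100])
qs,r=fit(cs,Ds,ps,[.6,0,0]);print(qs,'\n',r.round(1))
C=CAR+[0,0,.01]
def rel(d,c):
    v=R.from_euler('z',-d[2]).apply([c[0]-d[0],c[1]-d[1],0]);return v[:2]*1000,c[2]-d[2]
kw,r=fit(cw,C,f([[248,204],[374,239],[316,485],[198,454]],3,[170,50]),[.5,.1,0]);print(kw,r.round(1).tolist(),rel(qw,kw))
ks,r=fit(cs,C,f([[344,487],[263,468],[308,360],[381,376]],3.5,[300,100]),[.5,.1,0]);print(ks,r.round(1).tolist(),rel(qs,ks))
E
```

```text
[ 0.53618047 -0.0361984   0.15127223] 
 [[-1.8 -0.6]
 [ 0.8 -1.4]
 [-0.1  0.2]
 [ 0.1 -0. ]
 [ 0.9  1. ]
 [-0.7  0.7]
 [ 0.2 -0.1]
 [ 0.1  1.7]]
[ 0.53405018 -0.03263133  0.15160945] 
 [[-0.3 -1.7]
 [ 0.8  1. ]
 [ 0.2 -0. ]
 [-1.6  0.5]
 [ 0.2 -0.5]]
[ 0.49805861  0.03735322 -0.26639037] [[-0.5, -0.9], [1.0, -0.3], [0.4, 0.9], [-0.9, 0.6]] (array([-26.60257833,  78.45647576]), np.float64(-0.4176625988802961))
[ 0.49456997  0.03978966 -0.25996432] [[0.8, 0.3], [-0.7, -0.5], [-1.3, -0.3], [0.9, 0.4]] (array([-28.08965704,  77.55294678]), np.float64(-0.4115737673257313))
```

```bash
cat >> geo.py <<'E'
Q=np.array([.5352,-.0347,.1514]); YD=np.degrees(Q[2])
def W(x,y,z): return tf(Q,[[x/1000,y/1000,z/1000]])[0].tolist()
def Dk(p):
    v=R.from_euler('z',-Q[2]).apply([p[0]-Q[0],p[1]-Q[1],0])*1000; return [round(v[0],1),round(v[1],1),round(p[2]*1000,1)]
E
cat > p1.py <<'E'
from station import robot, fingers, vision, recognise
from geo import *
import cv2
o=[180,0,YD]
fingers.gripper_to(0.7)
robot.move_to(W(-81,72,60),o)
s=robot.line_to(W(-81,72,18),velocity=.04,f_stop=3)
p=robot.current_tool_pos();print("touch",s,Dk(p),robot.current_finger_gap(),robot.current_time_s(),robot.current_contact_force())
cv2.imwrite("pics/w1.png",vision.grab_frame("wrist")[:,:,::-1]);cv2.imwrite("pics/s1.png",vision.grab_frame("scene")[:,:,::-1])
E
python3 p1.py
```

```text
touch True [np.float64(-81.5), np.float64(72.0), np.float64(22.0)] 0.7014777818423845 3.1333 [ 0.36746385 -0.6099078   4.7612278 ]
```

View pics/w1.png

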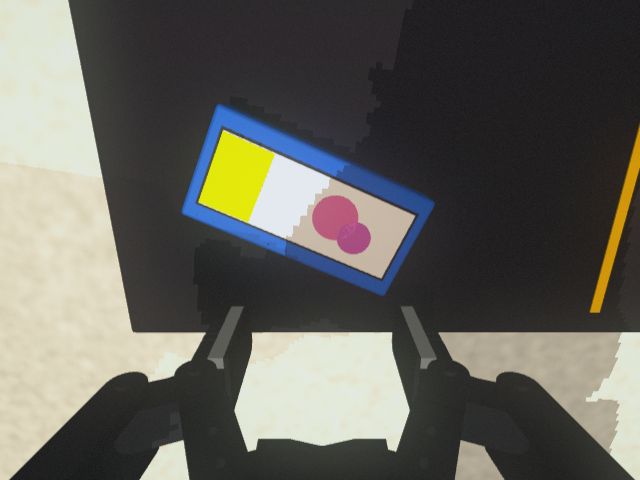

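View pics/s1.png

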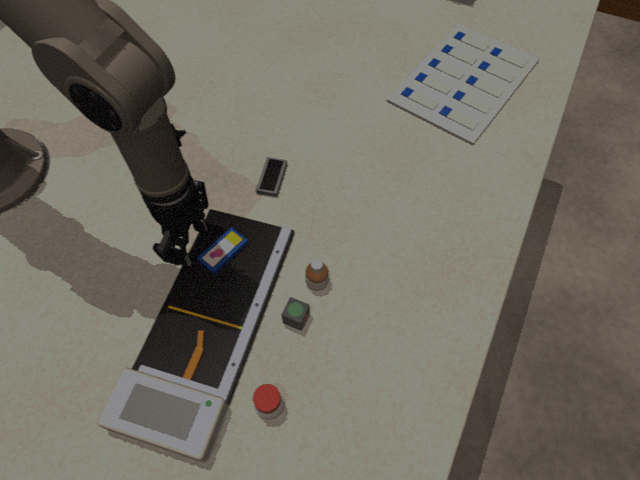

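```bash
cat > p2.py <<'E'
from station import robot, fingers, vision, recognise
from geo import *
import cv2
o=[180,0,YD]
robot.line_to(W(-81,78,40),o)
fingers.gripper_to(0.45)
robot.line_to(W(-81,84,32),o)
s=robot.line_to(W(-81,84,18),velocity=.03,f_stop=3)
z=Dk(robot.current_tool_pos())[2]+2.5;print("touch",s,z-2.5)
robot.line_to(W(-81,84,z),o)
s=robot.line_to(W(-25,84,z),o,velocity=.05,f_stop=6)
print(s,Dk(robot.current_tool_pos()),robot.current_time_s(),robot.current_contact_force())
cv2.imwrite("pics/w2.png",vision.grab_frame("wrist")[:,:,::-1])
E
python3 p2.py
```

```text
touch True 25.8
False [np.float64(-25.1), np.float64(84.0), np.float64(28.3)] 5.95 [-0.75487945  0.81147361  0.00836   ]
```

View pics/w2.png

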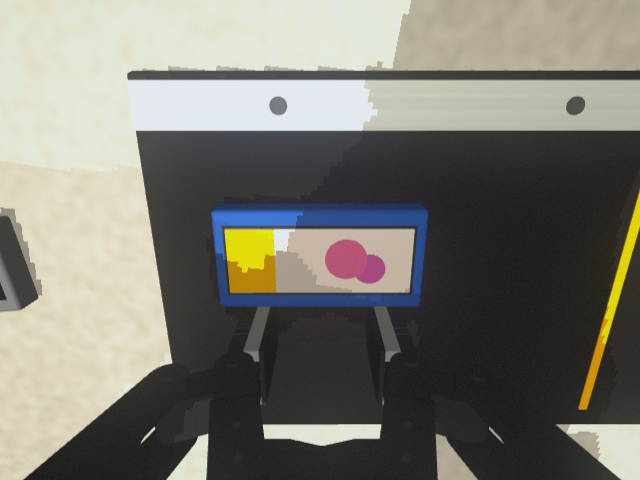

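```bash
cat > p3.py <<'E'
from station import robot, fingers, vision, recognise
from geo import *
import cv2
o=[180,0,YD]
s=robot.line_to(W(12,84,28.3),o,velocity=.03,f_stop=5)
print(s,Dk(robot.current_tool_pos()),robot.current_time_s(),robot.current_contact_force(),robot.current_torque())
cv2.imwrite("pics/w3.png",vision.grab_frame("wrist")[:,:,::-1])
E
python3 p3.py
```

```text
True [np.float64(2.3), np.float64(84.1), np.float64(27.4)] 6.9083 [ 0.63415621 -1.30016383 -0.74981186] [ 0.00616861  0.01626789 -0.00669723]
```

View pics/w3.png

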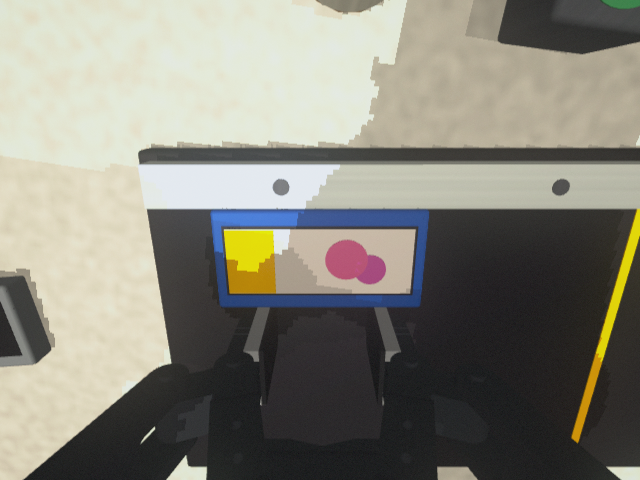

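```bash
python3 - <<'E'
from station import robot
from geo import *
print(robot.current_joint_positions())
for yw in (YD-90,YD+90):
  for y in (145,60,0,-49): print(round(yw), y, np.round(robot.inverse_kinematics(W(33,y,31),[180,0,yw]),1))
E
```

```text
[-14.52211987  28.80381873   9.65933724 105.54407732  -6.39232107
  46.46720481 -82.92028669]
-81 145 [ -36.    34.    31.2  101.3  -21.9   50.9 -166.4]
-81 60 [ -27.6   34.3   31.8  101.   -22.4   51.1 -157.3]
-81 0 [ -21.5   35.2   32.1   99.5  -22.9   51.9 -151.1]
-81 -49 [ -16.5   36.4   32.3   97.5  -23.4   52.9 -146.2]
99 145 [ -4.2  31.7 -12.7 100.    8.8  49.2 -12.1]
99 60 [  4.1  31.9 -12.1  99.7   8.4  49.3  -3. ]
99 0 [  9.7  32.7 -11.6  98.2   8.1  49.9   3.3]
99 -49 [ 14.   33.7 -11.2  96.2   8.   50.8   8.3]
```

```bash
cat > p4.py <<'E'
from station import robot, fingers, vision, recognise
from geo import *
import cv2
o=[180,0,YD]
s=robot.line_to(W(14,84,28.3),o,velocity=.02,f_stop=6)
print(s,Dk(robot.current_tool_pos()),robot.current_time_s())
robot.line_to(W(-25,84,28.3),o,velocity=.1)
robot.line_to(W(-25,84,75),o)
fingers.gripper_to(0)
o=[180,0,YD-90]
robot.move_to(W(32,144,60),o)
cv2.imwrite("pics/w4.png",vision.grab_frame("wrist")[:,:,::-1])
s=robot.line_to(W(32,144,22),velocity=.03,f_stop=3)
z=Dk(robot.current_tool_pos())[2];print("touch",s,z)
robot.line_to(W(32,144,z+2.5),o)
print(Dk(robot.current_tool_pos()),robot.current_time_s(),robot.current_joint_positions().round(1) if hasattr(robot.current_joint_positions(),'round') else '')
cv2.imwrite("pics/w5.png",vision.grab_frame("wrist")[:,:,::-1])
E
python3 p4.py
```

```text
True [np.float64(2.4), np.float64(84.1), np.float64(26.5)] 7.3167
touch True 27.2
[np.float64(32.1), np.float64(144.0), np.float64(29.7)] 11.2833 [ -33.4   33.2   27.6  101.4  -19.3   50.  -168.5]
```

View pics/w4.png

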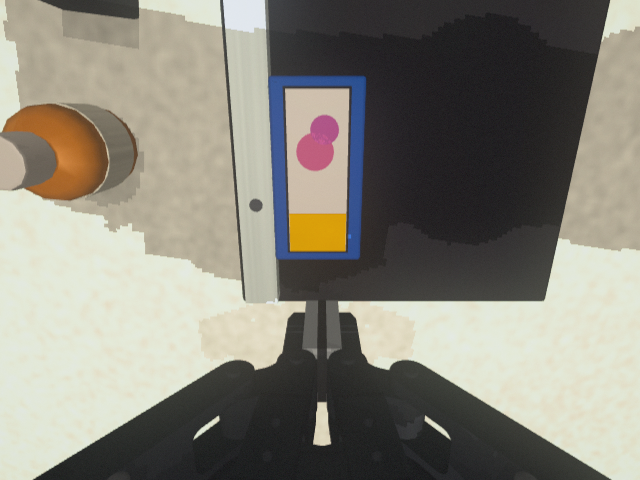

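View pics/w5.png

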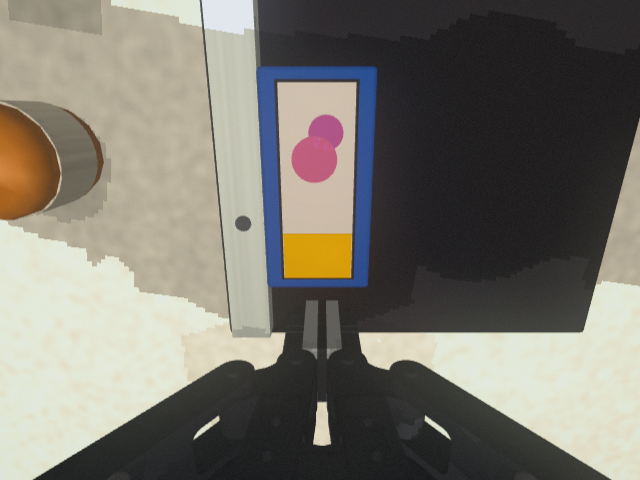

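```bash
cat > p5.py <<'E'
from station import robot, fingers, vision, recognise
from geo import *
import cv2
o=[180,0,YD-90]
for i,(x,y,v) in enumerate([(32,134,.03),(32.6,90,.05),(33.2,35,.06)]):
    s=robot.line_to(W(x,y,29.5),o,velocity=v,f_stop=5)
    print(s,Dk(robot.current_tool_pos()),robot.current_time_s(),np.round(robot.current_contact_force(),2))
    cv2.imwrite(f"pics/w6_{i}.png",vision.grab_frame("wrist")[:,:,::-1])
    if s: break
E
python3 p5.py; python3 -c "
import cv2,numpy as np
cv2.imwrite('pics/c6.png',np.hstack([cv2.resize(cv2.imread(f'pics/w6_{i}.png')[:400,150:500],None,fx=1.1,fy=1.1) for i in (1,2)]))"
```

```text
False [np.float64(32.0), np.float64(133.5), np.float64(29.5)] 11.8167 [-0.55  0.32  0.42]
False [np.float64(32.9), np.float64(90.2), np.float64(29.6)] 12.9 [-0.59  0.77  0.53]
False [np.float64(33.4), np.float64(35.4), np.float64(29.6)] 14.0167 [ 0.07 -0.08  0.24]
```

View pics/c6.png

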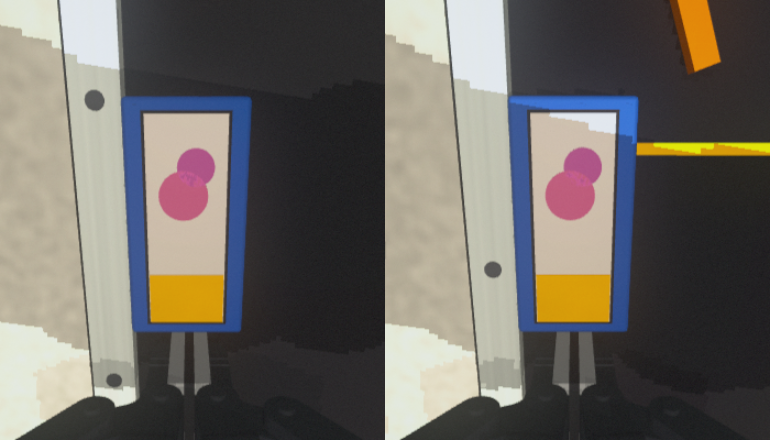

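```bash
cat > p6.py <<'E'
from station import robot, fingers, vision, recognise
from geo import *
import cv2
o=[180,0,YD-90]
for i,(x,y,v,f) in enumerate([(33.8,-10,.05,5),(34,-38,.04,5),(34.4,-62,.02,6)]):
    s=robot.line_to(W(x,y,29.5),o,velocity=v,f_stop=f)
    print(s,Dk(robot.current_tool_pos()),robot.current_time_s(),np.round(robot.current_contact_force(),2))
    cv2.imwrite(f"pics/w7_{i}.png",vision.grab_frame("wrist")[:,:,::-1])
    if s: break
E
python3 p6.py; python3 -c "
import cv2,numpy as np
cv2.imwrite('pics/c7.png',np.hstack([cv2.resize(cv2.imread(f'pics/w7_{i}.png')[:400,150:500],None,fx=1.1,fy=1.1) for i in (1,2)]))"
```

```text
False [np.float64(34.0), np.float64(-9.8), np.float64(29.5)] 15.1167 [ 0.07  0.03 -0.13]
False [np.float64(34.0), np.float64(-38.0), np.float64(29.5)] 16.0167 [-0.3   0.57 -0.5 ]
True [np.float64(33.8), np.float64(-50.2), np.float64(29.0)] 16.825 [-0.11  0.26 -0.08]
```

View pics/c7.png

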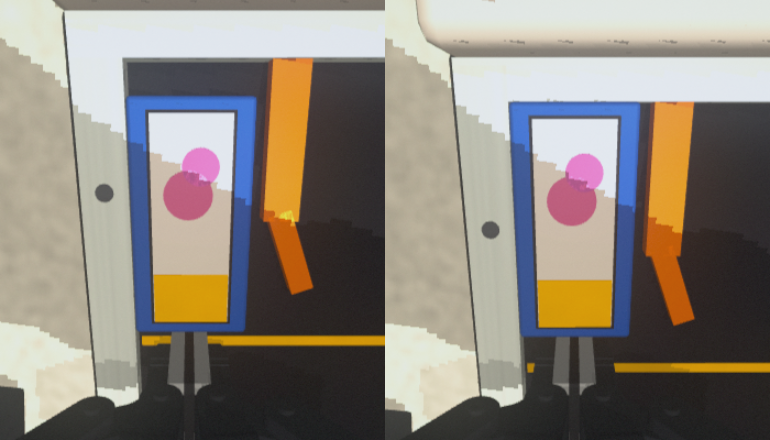

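```bash
cat > p7.py <<'E'
from station import robot, fingers, vision, recognise
from geo import *
import cv2
o=[180,0,YD-90]
s=robot.line_to(W(34,-62,29.5),o,velocity=.02,f_stop=8)
print(s,Dk(robot.current_tool_pos()),robot.current_time_s())
robot.line_to(W(34,-20,29.5),o,velocity=.08)
robot.line_to(W(34,-20,100),o)
robot.move_to(W(25,-40,190),o)
p,r=robot.current_tool_pos(),robot.current_eef_rot(); print(list(p),list(r))
im=vision.grab_frame("wrist");cv2.imwrite("pics/w8.png",im[:,:,::-1])
cv2.imwrite("pics/side8.png",vision.grab_frame("side")[:,:,::-1]);cv2.imwrite("pics/scene8.png",vision.grab_frame("scene")[:,:,::-1])
z=lambda n,a,b,c,d,f:cv2.imwrite(f"pics/{n}z.png",cv2.resize(cv2.imread(f"pics/{n}.png")[a:b,c:d],None,fx=f,fy=f,interpolation=cv2.INTER_CUBIC))
z("w8",0,300,120,500,2);z("side8",80,280,220,480,3);print(robot.current_time_s())
E
python3 p7.py
```

```text
True [np.float64(32.9), np.float64(-50.2), np.float64(27.9)] 17.275
[np.float64(0.5657469258427816), np.float64(-0.07091555702312953), np.float64(0.18992171818987608)] [np.float64(179.99711466077133), np.float64(0.010687130549117012), np.float64(-81.38433248088474)]
19.0167
```

View pics/w8z.png

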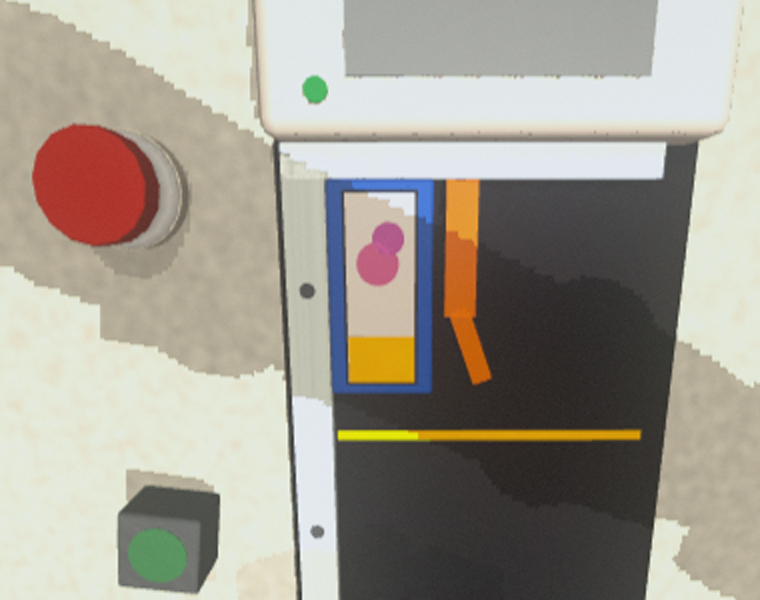

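View pics/side8z.png

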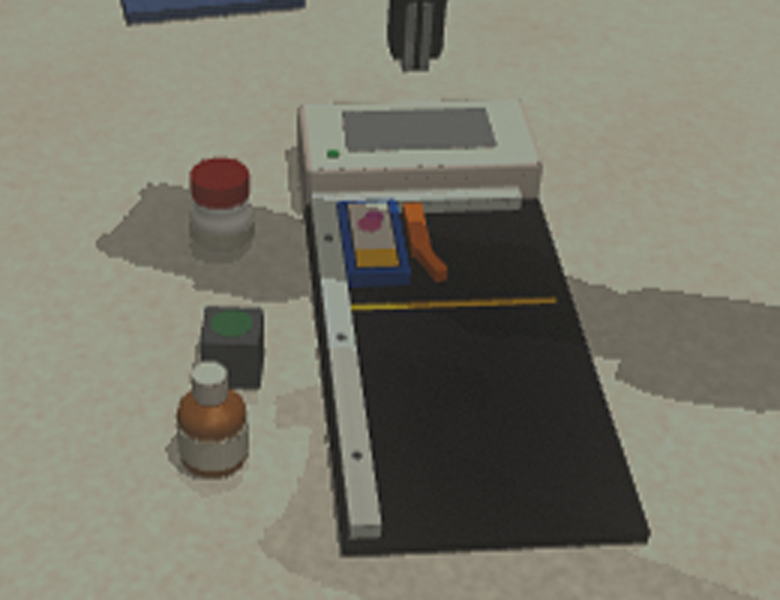

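View pics/scene8.png

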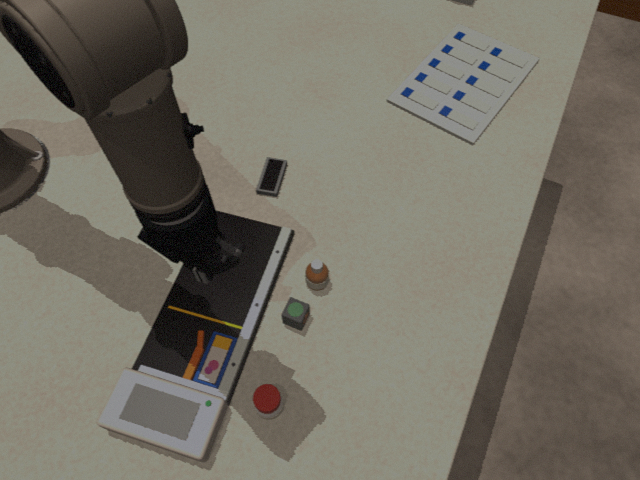

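```bash
python3 -c "
import cv2
im=cv2.imread('pics/w8.png')[80:210,250:380];cv2.imwrite('pics/w8zz.png',cv2.resize(im,None,fx=4.6,fy=4.6,interpolation=cv2.INTER_NEAREST))
im=cv2.imread('pics/side8.png')[140:185,320:370];cv2.imwrite('pics/s8zz.png',cv2.resize(im,None,fx=12,fy=12,interpolation=cv2.INTER_NEAREST))"
```

```text
(no output)
```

View pics/w8zz.png

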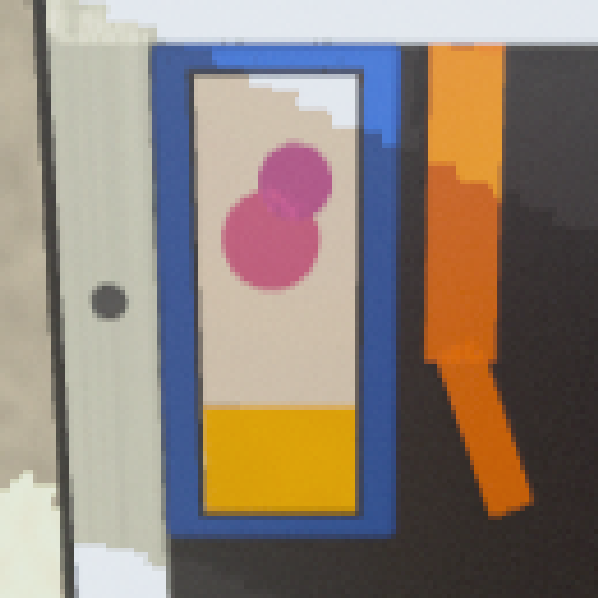

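View pics/s8zz.png

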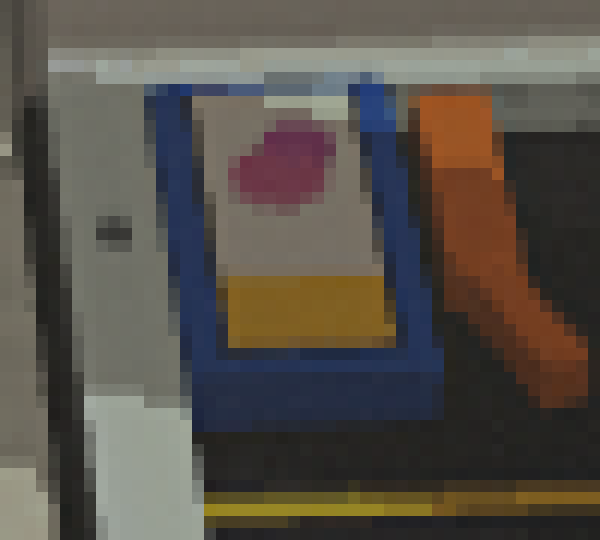

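Both close-ups show the carrier flush with the rail and the end stop, with an even gap of about 5 mm to the lip. I'm handing it in.

```bash
python3 -c "
from station import robot,workorder
print(robot.current_contact_force(),robot.current_time_s()); print(workorder.close_job())"
```

```text
[ 0.58614638 -0.40848849 -0.19434214] 19.0167
the job is handed in; nothing more can be done
None
```

The carrier is home in the corner and the job was handed in at about 19 s of the 48 s allowed.

- **Against the rail:** I used the part-open fingers as a flat fence to square the carrier up. They pushed it flat against the rail well before the yellow line, and I pressed it again to confirm.
- **Along the rail:** I then pushed its back end with the shut fingers, along the rail and through the mouth, until contact with the end stop. A second press stopped at the same place, with the back end at dock y of about -61 mm (nominal -60).
- **Last checks:** The gripper is well clear. The wrist and side pictures show no visible gap at the rail or the end stop, and an even 5 mm gap to the lip as designed. The bottle, jar, cube and spare carrier look untouched.
- **Disagreements:** The wrist and side cameras put the dock 2–4 mm apart at the start. This made no difference, as the final contacts were found by force. My first fence position was also badly placed against the carrier's front corner. I saw this in the picture and moved it before touching the carrier.

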